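# Set the desk cactus on its stand

### The job

Set up the cactus on the desk: first put the round wooden stand flat in the middle of the square marble tile and let go of it, then set the potted cactus upright in the middle of the stand. Set both down rather than dropping them, do not tip the cactus over, and leave the matching empty pot where it is.

Things in the scene. Friction and masses are not known exactly. Their poses are not given: they have to be found in the camera images.
- tile: White marble tile lying fixed on the desk, 120 x 120 mm square, 8 mm thick, on the left or right of the small things. Origin: centre of its underside, on the desk top, so its top face is 8 mm above the origin. z up, x and y along its sides.
- stand: Low solid disc of plain brown wood, a loose plant stand, 62 mm diameter, 24 mm high, straight side, under 0.1 kg. Origin: centre of its underside; z is its axis, up; flat top 24 mm above. Starts flat on the desk. (Of the same wood, not wanted: a 90 mm coaster 8 mm thick and a hollow cup 58 mm wide, 62 mm high.)
- plant: Small white ceramic pot with a green ball cactus, one rigid loose piece, up to 0.28 kg. Pot 56 mm high: flat foot 44 mm wide, flaring to 54 mm, then an upright rim band 60 mm in diameter from 36 to 56 mm height, good to grip. The cactus (40 mm wide) rises in the middle to 84 mm. Origin: centre of the foot's underside; z is its axis, up. Starts upright on the desk.
- empty_pot: White ceramic pot of the same shape and size as the cactus pot, but empty, loose, to be left alone. Origin: centre of the underside of its foot; z up.
There are look-alikes about, which are no part of the job. Leave any purple or turquoise look-alike of the stand alone.

How it is judged (in metres and radians):
On the way, in this order (a step that is already met when the one before it is completed fails the run):
1. the stand lies flat and released on the tile, within 18 mm of its middle, while the cactus is still elsewhere (horizontal distance between stand and tile below 0.018 m and z of stand in the frame of tile between 0.005 and 0.012 m and angle between stand's own z axis and vertical below 0.09 rad and linear speed of stand below 0.03 m/s and contact force between the fingers and stand below 0.1 N and horizontal distance between plant and stand above 0.06 m), for 0.2 s.
2. the cactus stands on the stand, within 12 mm of its middle (horizontal distance between stand and tile below 0.018 m and z of stand in the frame of tile between 0.005 and 0.012 m and angle between stand's own z axis and vertical below 0.09 rad and linear speed of stand below 0.03 m/s and horizontal distance between plant and stand below 0.012 m and z of plant in the frame of stand between 0.021 and 0.028 m and angle between plant's own z axis and vertical below 0.12 rad), for 0.2 s.
At the end, for the whole second after the job is handed in: The stand lies flat (within 5 degrees) on the tile, its centre within 18 mm of the tile's centre; the cactus pot stands upright (within 5 degrees) on the stand, its centre within 12 mm of the stand's centre; both are released and at rest (horizontal distance between stand and tile below 0.018 m and z of stand in the frame of tile between 0.005 and 0.012 m and angle between each of stand, plant's own z axis and vertical below 0.09 rad and linear speed of each of stand, plant below 0.03 m/s and horizontal distance between plant and stand below 0.012 m and z of plant in the frame of stand between 0.021 and 0.028 m and contact force between plant and stand above 0.3 N); the robot touches nothing.
It fails at once if the cactus is tipped over (more than 35 degrees) (angle between plant's own z axis and vertical above 0.6 rad).
It fails at once if the cactus is dropped (moves faster than 0.7 m/s out of the fingers) (linear speed of plant above 0.7 m/s and contact force between the fingers and plant below 0.2 N).
It fails at once if the stand is dropped (moves faster than 0.7 m/s out of the fingers) (linear speed of stand above 0.7 m/s and contact force between the fingers and stand below 0.2 N).
It fails at once if the empty pot is moved by more than 30 mm (distance of empty_pot from where it was at the start of the episode above 0.03 m).
It also fails if it takes over 58 s, if anything falls off the work surface, if the arm or the gripper's body presses on something with over 40 N, if the wrist force passes 120 N, or if a joint passes its speed limit or range.

### The arm

A 6-joint arm with a two-finger parallel gripper is mounted at the origin on the work surface. World frame = base frame: x ahead of the robot, y to its left, z up, the work surface at z = 0. Lengths are in m, angles in degrees, forces in N, time in s.
With the tool pointing down it reaches from about 0.3 to 0.75 m from the base axis. Payload 8.5 kg.
Tool frame: the origin (TCP) lies midway between the tips of the shut fingers; the grasp point (between the pads) lies 19 mm behind it (env.pinch_z is the z of the grasp point in the tool frame, in m); z points along the fingers, y is the line along which they close (so a half turn about z gives the same grasp; the last joint's range is limited). The gripper opens to 85 mm and grips with 20 to 120 N. Pads are 22 mm wide; open, the fingers measure 114 mm over their backs; the gripper's body (76 mm by 85 mm) begins 54 mm behind the grasp point. The pads swing forward as they close: fully open they stand 13 mm farther back than shut.
Start: joints at [-83.841, 21.807, 74.336, -0, 83.858, -12.336], TCP at [0.174, -0.522, 0.231] pointing down, gripper open.
Joint ranges: [-178.18, 178.18], [-50.72, 133.34], [12.68, 142.11], [-81.47, 261.47], [9.98, 163.14], [-165.26, 165.26]. Speed limits (degrees/s): [136.94, 136.94, 180, 180, 180, 180].

### API

Orientations are given as a 3x3 rotation matrix whose columns are the frame's x, y, z axes.
In Python, from rig import env gives the robot as it stands.
- The arm moves only by the tool arm_command, never from a script. Its argument "deltas" is a list of rows, each an object of numbers: "rx", "ry", "rz": the turn, a rotation vector about the tool's x, y, z in rad; "dx", "dy", "dz": the shift along the tool's x, y, z in m; "fingers": the finger opening in m, from 0 to 0.0854. In form: [{"rx": .., "ry": .., "rz": .., "dx": .., "dy": .., "dz": .., "fingers": ..}, ...]. A call has 1 to 12 rows; each row shifts and turns the commanded pose from where the row before left it, along the tool's axes as they then stand; what a row does not reach is not made up. A row lasts 1/10 s, in which the tool goes at most 50 mm and 8.59 degrees, less where a joint would pass 70% of its speed; a pose out of reach is approached as far as the arm can. A call is refused whole if a number of a shift passes 0.05 or a number of a turn 0.15, either way. A call with a gripper value outside its range is refused whole. The fingers move at their own pace and stop on an object; "squeeze" is the grip in N (left out, the last holds). Time passes only in rows, so rows that do not move let the fingers close. It gives the time, the measured TCP pose, the force, the opening and the grip force at its end, in the units of the state.
- env.observe(): the state, without advancing time (a new reading comes with each control period).
- env.get_image(name): name is "scene" or "top"; returns a dict with "color" (420x560x3 uint8, blue, green, red), "camera_matrix" (3x3 intrinsics, pixels), "k1" (the pictures are not rectified: a ray, as slopes to the right and down, at radius r is drawn at 1 + k1 r^2 times it, then the intrinsics apply), "eye" and "orientation" of the camera in the world. Camera axes: x right, y up, looking along -z (the intrinsics and any distortion apply to the point x, -y, -z); pixel columns grow to the right and rows downward; lengths in m; the calibration is good to about 2 mm. A picture is of the moment at which its call begins. There is no depth.
- env.close_job(): hands the job in; it is judged then, once.
Trained networks look in a picture, given as the dict that the camera call returned (one of the last four; its "shot" number tells which), for a name from the list of things; names that differ only in an ending like _2 or _b are one class to them, and where a whole thing is asked for, a point or a joint stands for the part that bears it (a point fixed in the world has none). Each returns a list of dicts, best first, with "p" (0 to 1); they miss things now and then, are a little off and sometimes report something else, mostly with a low value. They report only what shows in the picture. A call takes as long as a camera call. They do not tell look-alikes from the thing itself.
- env.look_for(query, picture): "box" ([left, top, right, bottom] in pixels, round what is visible of it).
- env.tip_of(query, picture): "location" ([column, row] in pixels: a listed point, or the origin of a listed thing).
The state is a dict: "time_s": time; "q": joint angles; "qvel": joint speeds; "joint_efforts": joint torques, N m; "position": TCP position; "tool_rot": TCP orientation; "ft_force": force on the tool from outside, world axes, zero at the start; "wrist_torque": the same for the moment, N m; "grip_width": finger opening in m; "gripper_force": force on a finger pad.
Only numpy, scipy, OpenCV 4.12 (cv2) and the standard library are available. Lean on these libraries where they do the work, as an engineer would, in place of code of your own. Each camera call takes 0.05 s, during which the arm holds its last target. There are 200 camera calls.

## Working session

There is one attempt and no reset: what is moved stays moved. The work goes in short steps, Python scripts to look and compute and a tool call to move; the robot and the scene stay as the last step left them, time stands still between calls to the robot, and variables do not carry over. Pictures are saved under pics/ and viewed, at most 10 in all, crops included, and the job is handed in when it is done.

Besides the shell and the picture viewer there is one more tool, called after ">>>" as name(argument=value, ...), one argument or row to a line, values as JSON. arm_command: Moves the arm, as the interface text tells. Its arguments: {"type":"object","properties":{"deltas":{"type":"array"},"squeeze":{"type":"number"}},"required":["deltas"]}

```bash
mkdir -p pics; cat > h.py <<'E'
from rig import env
import numpy as np, cv2
def D(p): return np.array([p["k1"],0,0,0,0],float)
def K(p): return np.array(p["camera_matrix"],float)
def ray(p,uv):
    # exact: distorted = (1+k1 r^2)*slope
    x=cv2.undistortPointsIter(np.array([[uv]],float),K(p),D(p),None,None,(3,100,1e-12))[0,0]
    d=np.array(p["orientation"])@np.array([x[0],-x[1],-1.0]); return np.array(p["eye"],float),d/np.linalg.norm(d)
def onz(p,uv,z):
    e,d=ray(p,uv); return e+d*(z-e[2])/d[2]
def tri(rs):
    A=sum(np.eye(3)-np.outer(d,d) for e,d in rs); b=sum((np.eye(3)-np.outer(d,d))@e for e,d in rs)
    X=np.linalg.solve(A,b); return X,max(np.linalg.norm((np.eye(3)-np.outer(d,d))@(X-e)) for e,d in rs)
def proj(p,X):
    c=np.array(p["orientation"]).T@(np.array(X,float)-np.array(p["eye"])); c=np.array([c[0],-c[1],-c[2]])
    return cv2.projectPoints(c.reshape(1,1,3),np.zeros(3),np.zeros(3),K(p),D(p))[0].ravel()
E
python3 - <<'E'
from h import *
np.set_printoptions(precision=4,suppress=True)
for n in("scene","top"):
    p=env.get_image(n); cv2.imwrite(f"pics/{n}0.png",p["color"]); print(n,p["eye"],p["k1"],K(p)[0,0],-np.array(p["orientation"])[:,2])
    for q in("tile","stand","plant","empty_pot"):
        print(q,[(np.round(b["box"],1).tolist(),round(b["p"],2)) for b in env.look_for(q,p)[:5]],[(np.round(b["location"],1).tolist(),round(b["p"],2)) for b in env.tip_of(q,p)[:5]])
print(env.pinch_z,env.observe())
E
```

```text
scene [1.0974 0.1563 0.552 ] -0.08043095247450362 430.3734022556165 [-0.6617 -0.1959 -0.7238]
tile [([120.4, 140.2, 182.3, 185.1], 0.87)] [([155.8, 165.0], 0.89), ([332.4, 168.9], 0.74)]
stand [([114.2, 240.2, 157.2, 278.6], 0.78), ([227.2, 277.3, 270.4, 318.4], 0.72), ([197.3, 215.6, 232.7, 248.7], 0.6)] [([218.0, 242.5], 0.94), ([135.8, 263.3], 0.86), ([246.7, 300.8], 0.56)]
plant [([295.4, 176.1, 332.2, 220.4], 0.69)] [([313.1, 213.0], 0.83)]
empty_pot [([197.5, 215.7, 238.9, 251.6], 0.16)] [([332.1, 169.0], 0.83)]
top [0.5009 0.0233 0.8937] -0.1766294917333662 529.306312813867 [ 0.1169  0.0027 -0.9931]
tile [] [([443.7, 246.1], 0.61)]
stand [([369.8, 96.4, 402.8, 133.4], 0.82), ([397.6, 200.0, 491.2, 294.7], 0.71), ([257.0, 84.8, 292.9, 123.1], 0.61)] [([385.7, 114.9], 0.93), ([325.0, 162.6], 0.61), ([272.9, 105.2], 0.58)]
plant [([224.8, 197.9, 263.1, 239.0], 0.56)] [([246.7, 220.1], 0.82)]
empty_pot [([219.6, 281.4, 259.4, 319.5], 0.93)] [([240.4, 298.1], 0.56)]
-0.0187 {'time_s': 0.9, 'q': array([-83.839 ,  21.8071,  74.3379,  -0.0009,  83.8549, -12.337 ]), 'qvel': array([ 0.0412, -0.0128,  0.0252, -0.0304, -0.014 ,  0.0396]), 'joint_efforts': array([ -0.    , -44.8323, -23.1461,  -0.0001,   0.0006,  -0.    ]), 'position': array([ 0.1745, -0.5216,  0.2313]), 'tool_rot': array([[ 0.9483,  0.3173, -0.    ],
       [ 0.3173, -0.9483, -0.    ],
       [-0.    , -0.    , -1.    ]]), 'ft_force': array([ 0.0626, -0.5046, -0.122 ]), 'wrist_torque': array([ 0.0353,  0.0314, -0.0016]), 'gripper_force': 0.0, 'grip_width': 0.08541564185312146}
```

View pics/scene0.png

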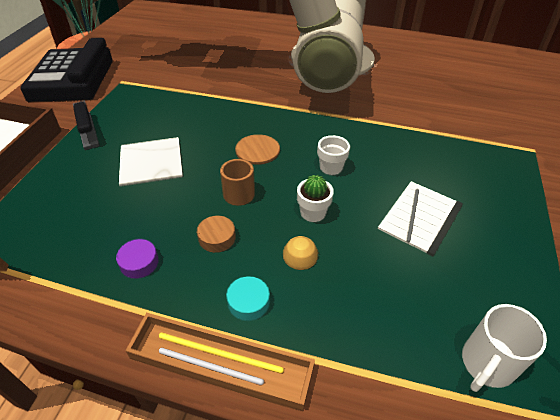

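View pics/top0.png

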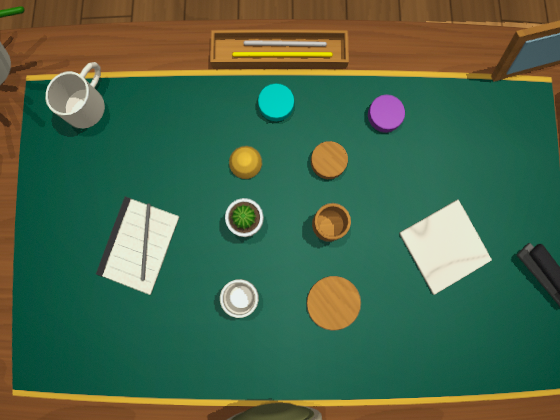

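```bash
cat >> h.py <<'E'
from scipy.optimize import least_squares
def mask(p,seed,thr=45):
    m=(p["color"][:,:,2]>thr).astype(np.uint8); m=cv2.morphologyEx(m,cv2.MORPH_OPEN,np.ones((3,3),np.uint8))
    n,l,s,c=cv2.connectedComponentsWithStats(m); k=l[int(seed[1]),int(seed[0])]
    return (l==k).astype(np.uint8),s[k]
a=np.linspace(0,2*np.pi,48,endpoint=False); U=np.c_[np.cos(a),np.sin(a)]
ring=lambda r,z:np.c_[r*np.cos(a),r*np.sin(a),0*a+z]
MODEL={"stand":np.r_[ring(.031,0),ring(.031,.024)],
 "plant":np.r_[ring(.022,0),ring(.027,.036),ring(.030,.036),ring(.030,.056),*[ring(.02*np.cos(t),.064+.02*np.sin(t)) for t in np.linspace(0,1.57,7)]],
 "empty_pot":np.r_[ring(.022,0),ring(.030,.036),ring(.030,.056)],
 "tile":np.array([[sx*.06,sy*.06,z] for sx in(-1,1) for sy in(-1,1) for z in(0,.008)])}
def projm(p,X):
    c=(X-np.array(p["eye"]))@np.array(p["orientation"])*[1,-1,-1]
    return cv2.projectPoints(c.reshape(-1,1,3),np.zeros(3),np.zeros(3),K(p),D(p))[0].reshape(-1,2)
def fit(name,obs,x0,thr=45):
    """obs: (picture, seed pixel) list; solves x,y,z,yaw of the origin from silhouettes"""
    S=[]
    for p,s in obs:
        m,st=mask(p,s,thr); pts=np.argwhere(m)[:,::-1]; S.append((p,(pts@U.T).max(0)+.5*abs(U).sum(1)*.7)); print(name,p["shot"],st)
    def f(v):
        c,s=np.cos(v[3]),np.sin(v[3]); R=np.array([[c,-s,0],[s,c,0],[0,0,1]]); X=MODEL[name]@R.T+v[:3]
        return np.r_[np.concatenate([(projm(p,X)@U.T).max(0)-h for p,h in S]), 0 if name=="tile" else v[3]]
    r=least_squares(f,x0,x_scale=[.01,.01,.01,.1],loss="soft_l1"); print("  ",np.round(r.x,4),"rms px",np.round([np.sqrt((e**2).mean()) for e in np.split(r.fun[:-1],len(S))] if 0 else np.sqrt((r.fun**2).mean()),2)); return r.x
E
python3 - <<'E'
from h import *
p=env.get_image("scene"); t=env.get_image("top")
for n,s,q,y in(("stand",(216,230),(330,160),0),("plant",(310,207),(231,210),0),("empty_pot",(330,163),(225,305),0),("tile",(150,165),(446,247),.4)):
    x=onz(t,q,.02); fit(n,[(p,s),(t,q)],[*x[:2],0,y])
for n,q in(("cup",(332,222)),("orange",(246,162)),("coaster",(334,303)),("turq",(276,102)),("purple",(387,114))): print(n,onz(t,q,.03)[:2])
E
```

```text
stand 3 [ 197  215   38   37 1172]
stand 4 [ 311  140   39   39 1163]
   [ 0.6843 -0.0659  0.001  -0.3945] rms px 0.61
plant 3 [297 180  37  42 830]
plant 4 [ 225  198   39   39 1057]
   [ 0.5831  0.075  -0.0011  0.1393] rms px 1.32
empty_pot 3 [ 317  135   34   40 1063]
empty_pot 4 [ 219  279   40   39 1243]
   [4.541e-01 8.220e-02 3.000e-04 1.367e-01] rms px 0.73
tile 3 [ 119  137   64   49 2564]
tile 4 [  260   177   232   154 13914]
   [ 0.5384 -0.264   0.0026  0.4975] rms px 51.95
cup [ 0.57649984 -0.06847584]
orange [0.67635114 0.07342434]
coaster [ 0.44460506 -0.07085909]
turq [0.78017166 0.02370943]
purple [ 0.76059115 -0.16505636]
```

```bash
python3 - <<'E'
from h import *
p=env.get_image("scene"); t=env.get_image("top")
x=onz(t,(446,247),.008)
for th in(110,130):fit("tile",[(p,(150,165)),(t,(446,247))],[*x[:2],0,.4],th)
for th in(30,38): fit("plant",[(p,(310,207)),(t,(231,210))],[.583,.075,0,0],th)
o=env.observe(); print(o["time_s"],o["position"])
E
```

```text
tile 5 [ 119  138   63   47 2449]
tile 6 [ 400  200   92   94 4829]
   [ 5.367e-01 -2.675e-01 -4.000e-04  4.952e-01] rms px 0.77
tile 5 [ 119  138   63   47 2400]
tile 6 [ 400  200   92   94 4794]
   [ 5.366e-01 -2.675e-01 -4.000e-04  4.951e-01] rms px 0.77
plant 5 [ 297  175   37   47 1255]
plant 6 [     0      0    560    420 151248]
   [0.6094 0.0793 0.0267 0.5269] rms px 207.88
plant 5 [297 180  37  42 864]
plant 6 [  219   116   273   252 44052]
   [ 0.6021  0.078   0.0187 -1.0406] rms px 97.6
1.1 [ 0.17446294 -0.52157596  0.23132666]
```

>>> arm_command(
  deltas=[
    {"rz": 0.108},
    {"rz": 0.108},
    {"rz": 0.107},
    {"dx": 0.04, "dy": -0.036},
    {"dx": 0.04, "dy": -0.036},
    {"dx": 0.04, "dy": -0.036},
    {"dx": 0.04, "dy": -0.036},
    {"dx": 0.04, "dy": -0.036},
    {"dx": 0.04, "dy": -0.036},
    {"dx": 0.04, "dy": -0.036},
    {"dx": 0.04, "dy": -0.036},
    {"dx": 0.04, "dy": -0.036},
  ],
)

```text
invalid input
```

>>> arm_command(
  deltas=[
    {"rx": 0, "ry": 0, "rz": 0.108, "dx": 0, "dy": 0, "dz": 0, "fingers": 0.085},
    {"rx": 0, "ry": 0, "rz": 0.108, "dx": 0, "dy": 0, "dz": 0, "fingers": 0.085},
    {"rx": 0, "ry": 0, "rz": 0.107, "dx": 0, "dy": 0, "dz": 0, "fingers": 0.085},
  ],
)

```text
time_s: 1.4
position: [0.1745, -0.5216, 0.2313]
tool_rot: [[1.0, -0.005, -0.0], [-0.005, -1.0, 0.0], [-0.0, -0.0, -1.0]]
ft_force: [0.7, 0.1, -0.3]
grip_width: 0.0848
gripper_force: 0.0
```

>>> arm_command(
  deltas=[
    {"rx": 0, "ry": 0, "rz": 0, "dx": 0.034, "dy": -0.03, "dz": 0, "fingers": 0.085},
    {"rx": 0, "ry": 0, "rz": 0, "dx": 0.034, "dy": -0.03, "dz": 0, "fingers": 0.085},
    {"rx": 0, "ry": 0, "rz": 0, "dx": 0.034, "dy": -0.03, "dz": 0, "fingers": 0.085},
    {"rx": 0, "ry": 0, "rz": 0, "dx": 0.034, "dy": -0.03, "dz": 0, "fingers": 0.085},
    {"rx": 0, "ry": 0, "rz": 0, "dx": 0.034, "dy": -0.03, "dz": 0, "fingers": 0.085},
    {"rx": 0, "ry": 0, "rz": 0, "dx": 0.034, "dy": -0.03, "dz": 0, "fingers": 0.085},
    {"rx": 0, "ry": 0, "rz": 0, "dx": 0.034, "dy": -0.03, "dz": 0, "fingers": 0.085},
    {"rx": 0, "ry": 0, "rz": 0, "dx": 0.034, "dy": -0.03, "dz": 0, "fingers": 0.085},
    {"rx": 0, "ry": 0, "rz": 0, "dx": 0.034, "dy": -0.03, "dz": 0, "fingers": 0.085},
    {"rx": 0, "ry": 0, "rz": 0, "dx": 0.034, "dy": -0.03, "dz": 0, "fingers": 0.085},
    {"rx": 0, "ry": 0, "rz": 0, "dx": 0.034, "dy": -0.03, "dz": 0, "fingers": 0.085},
    {"rx": 0, "ry": 0, "rz": 0, "dx": 0.034, "dy": -0.03, "dz": 0, "fingers": 0.085},
  ],
)

```text
time_s: 2.6
position: [0.5838, -0.1601, 0.2314]
tool_rot: [[1.0, -0.0, 0.0], [-0.0, -1.0, -0.0], [0.0, 0.0, -1.0]]
ft_force: [-0.0, -0.7, -0.2]
grip_width: 0.0851
gripper_force: 0.0
```

>>> arm_command(
  deltas=[
    {"rx": 0, "ry": 0, "rz": 0, "dx": 0.0255, "dy": -0.024, "dz": 0, "fingers": 0.085},
    {"rx": 0, "ry": 0, "rz": 0, "dx": 0.0255, "dy": -0.024, "dz": 0, "fingers": 0.085},
    {"rx": 0, "ry": 0, "rz": 0, "dx": 0.0255, "dy": -0.024, "dz": 0, "fingers": 0.085},
    {"rx": 0, "ry": 0, "rz": 0, "dx": 0.025, "dy": -0.0235, "dz": 0.02, "fingers": 0.085},
    {"rx": 0, "ry": 0, "rz": 0, "dx": 0, "dy": 0, "dz": 0.035, "fingers": 0.085},
    {"rx": 0, "ry": 0, "rz": 0, "dx": 0, "dy": 0, "dz": 0.035, "fingers": 0.085},
    {"rx": 0, "ry": 0, "rz": 0, "dx": 0, "dy": 0, "dz": 0.035, "fingers": 0.085},
    {"rx": 0, "ry": 0, "rz": 0, "dx": 0, "dy": 0, "dz": 0.035, "fingers": 0.085},
    {"rx": 0, "ry": 0, "rz": 0, "dx": 0, "dy": 0, "dz": 0, "fingers": 0.085},
  ],
)

```text
time_s: 3.5
position: [0.6817, -0.0656, 0.0663]
tool_rot: [[1.0, -0.0, -0.009], [-0.0, -1.0, 0.003], [-0.009, -0.003, -1.0]]
ft_force: [-0.6, -0.2, -0.1]
grip_width: 0.0853
gripper_force: 0.0
```

```bash
python3 - <<'E'
from h import *
o=env.observe(); print(o["time_s"],o["position"])
p=env.get_image("scene"); v=np.hstack([p["color"][150:350,100:350]]); cv2.imwrite("pics/s1.png",cv2.resize(v,None,fx=3,fy=3))
fit("plant",[(p,(310,207))],[.583,.075,0,0],30)
E
```

```text
3.5 [ 0.68165404 -0.06558867  0.06625534]
plant 7 [ 297  175   37   48 1200]
   [0.5944 0.0769 0.0112 0.1844] rms px 0.38
```

View pics/s1.png

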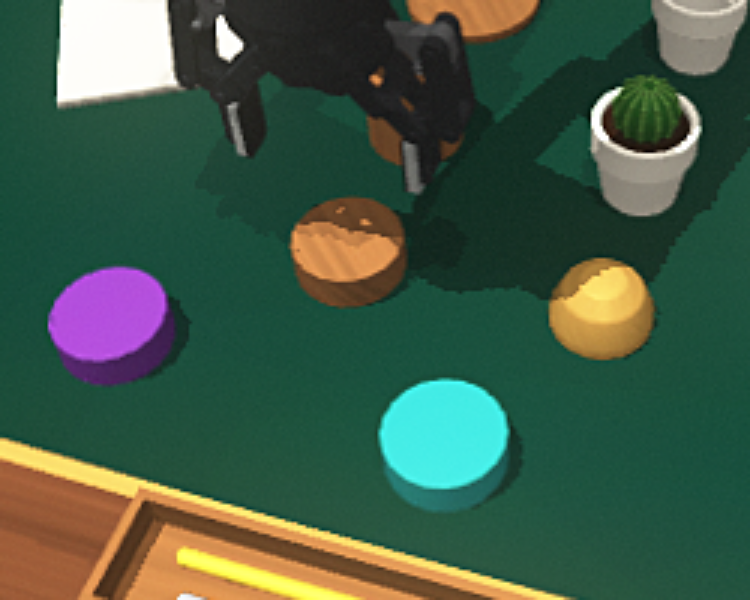

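>>> arm_command(
  deltas=[
    {"rx": 0, "ry": 0, "rz": 0, "dx": 0, "dy": 0, "dz": 0.02, "fingers": 0.085},
    {"rx": 0, "ry": 0, "rz": 0, "dx": 0, "dy": 0, "dz": 0.018, "fingers": 0.085},
    {"rx": 0, "ry": 0, "rz": 0, "dx": 0, "dy": 0, "dz": 0.012, "fingers": 0.085},
    {"rx": 0, "ry": 0, "rz": 0, "dx": 0, "dy": 0, "dz": 0.008, "fingers": 0.085},
    {"rx": 0, "ry": 0, "rz": 0, "dx": 0, "dy": 0, "dz": 0, "fingers": 0.085},
    {"rx": 0, "ry": 0, "rz": 0, "dx": 0, "dy": 0, "dz": 0, "fingers": 0.085},
  ],
)

```text
time_s: 4.15
position: [0.6846, -0.0663, 0.0144]
tool_rot: [[1.0, -0.0, 0.002], [-0.0, -1.0, -0.0], [0.002, 0.0, -1.0]]
ft_force: [0.1, 0.6, -0.8]
grip_width: 0.0848
gripper_force: 0.0
```

>>> arm_command(
  deltas=[
    {"rx": 0, "ry": 0, "rz": 0, "dx": 0, "dy": 0, "dz": 0.008, "fingers": 0.085},
    {"rx": 0, "ry": 0, "rz": 0, "dx": 0, "dy": 0, "dz": 0.006, "fingers": 0.085},
    {"rx": 0, "ry": 0, "rz": 0, "dx": 0, "dy": 0, "dz": 0, "fingers": 0.085},
    {"rx": 0, "ry": 0, "rz": 0, "dx": 0, "dy": 0, "dz": 0, "fingers": 0.07},
    {"rx": 0, "ry": 0, "rz": 0, "dx": 0, "dy": 0, "dz": 0, "fingers": 0.06},
    {"rx": 0, "ry": 0, "rz": 0, "dx": 0, "dy": 0, "dz": 0, "fingers": 0.05},
    {"rx": 0, "ry": 0, "rz": 0, "dx": 0, "dy": 0, "dz": 0, "fingers": 0.05},
    {"rx": 0, "ry": 0, "rz": 0, "dx": 0, "dy": 0, "dz": 0, "fingers": 0.05},
  ],
  squeeze=30,
)

```text
time_s: 4.95
position: [0.6844, -0.0662, -0.0001]
tool_rot: [[1.0, -0.0, 0.001], [-0.0, -1.0, -0.0], [0.001, 0.0, -1.0]]
ft_force: [-0.4, 0.0, 4.6]
grip_width: 0.0615
gripper_force: 33.0
```

>>> arm_command(
  deltas=[
    {"rx": 0, "ry": 0, "rz": 0, "dx": 0, "dy": 0, "dz": -0.01, "fingers": 0.05},
    {"rx": 0, "ry": 0, "rz": 0, "dx": 0, "dy": 0, "dz": -0.02, "fingers": 0.05},
    {"rx": 0, "ry": 0, "rz": 0, "dx": 0, "dy": 0, "dz": -0.03, "fingers": 0.05},
    {"rx": 0, "ry": 0, "rz": 0, "dx": 0, "dy": 0, "dz": -0.03, "fingers": 0.05},
    {"rx": 0, "ry": 0, "rz": 0, "dx": -0.02, "dy": 0.027, "dz": -0.01, "fingers": 0.05},
    {"rx": 0, "ry": 0, "rz": 0, "dx": -0.02, "dy": 0.027, "dz": 0, "fingers": 0.05},
    {"rx": 0, "ry": 0, "rz": 0, "dx": -0.02, "dy": 0.027, "dz": 0, "fingers": 0.05},
    {"rx": 0, "ry": 0, "rz": 0, "dx": -0.02, "dy": 0.027, "dz": 0, "fingers": 0.05},
    {"rx": 0, "ry": 0, "rz": 0, "dx": -0.02, "dy": 0.027, "dz": 0, "fingers": 0.05},
    {"rx": 0, "ry": 0, "rz": 0, "dx": -0.02, "dy": 0.027, "dz": 0, "fingers": 0.05},
    {"rx": 0, "ry": 0, "rz": 0, "dx": -0.015, "dy": 0.022, "dz": 0, "fingers": 0.05},
    {"rx": 0, "ry": 0, "rz": 0, "dx": -0.0125, "dy": 0.0175, "dz": 0, "fingers": 0.05},
  ],
)

```text
time_s: 6.15
position: [0.5354, -0.2689, 0.0997]
tool_rot: [[1.0, -0.001, -0.0], [-0.001, -1.0, -0.0], [-0.0, 0.0, -1.0]]
ft_force: [0.9, 0.4, -0.7]
grip_width: 0.0608
gripper_force: 32.9
```

>>> arm_command(
  deltas=[
    {"rx": 0, "ry": 0, "rz": 0, "dx": 0, "dy": 0, "dz": 0.02, "fingers": 0.05},
    {"rx": 0, "ry": 0, "rz": 0, "dx": 0, "dy": 0, "dz": 0.02, "fingers": 0.05},
    {"rx": 0, "ry": 0, "rz": 0, "dx": 0, "dy": 0, "dz": 0.02, "fingers": 0.05},
    {"rx": 0, "ry": 0, "rz": 0, "dx": 0, "dy": 0, "dz": 0.01, "fingers": 0.05},
    {"rx": 0, "ry": 0, "rz": 0, "dx": 0, "dy": 0, "dz": 0, "fingers": 0.05},
    {"rx": 0, "ry": 0, "rz": 0, "dx": 0, "dy": 0, "dz": 0, "fingers": 0.05},
  ],
)

```text
time_s: 6.75
position: [0.5369, -0.2678, 0.0301]
tool_rot: [[1.0, -0.0, 0.001], [-0.0, -1.0, -0.001], [0.001, 0.001, -1.0]]
ft_force: [0.5, -0.2, -0.5]
grip_width: 0.0611
gripper_force: 32.9
```

```bash
python3 - <<'E'
from h import *
o=env.observe(); print(o["time_s"],o["position"],o["grip_width"])
p=env.get_image("scene");t=env.get_image("top"); v=np.hstack([cv2.resize(p["color"][90:240,80:230],None,fx=2.6,fy=2.6),cv2.resize(t["color"][180:330,370:520],None,fx=2.6,fy=2.6)]); cv2.imwrite("pics/s2.png",v)
E
```

```text
6.75 [ 0.53685882 -0.26783918  0.03008173] 0.06110492066487804
```

View pics/s2.png

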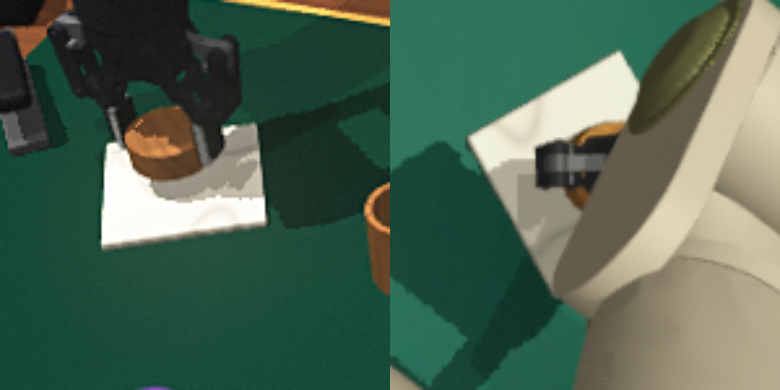

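>>> arm_command(
  deltas=[
    {"rx": 0, "ry": 0, "rz": 0, "dx": 0, "dy": 0, "dz": 0.01, "fingers": 0.05},
    {"rx": 0, "ry": 0, "rz": 0, "dx": 0, "dy": 0, "dz": 0.006, "fingers": 0.05},
    {"rx": 0, "ry": 0, "rz": 0, "dx": 0, "dy": 0, "dz": 0.003, "fingers": 0.05},
    {"rx": 0, "ry": 0, "rz": 0, "dx": 0, "dy": 0, "dz": 0.002, "fingers": 0.05},
    {"rx": 0, "ry": 0, "rz": 0, "dx": 0, "dy": 0, "dz": 0, "fingers": 0.05},
    {"rx": 0, "ry": 0, "rz": 0, "dx": 0, "dy": 0, "dz": 0, "fingers": 0.05},
  ],
)

```text
time_s: 7.45
position: [0.5366, -0.2677, 0.0084]
tool_rot: [[1.0, -0.0, 0.0], [-0.0, -1.0, -0.0], [0.0, 0.0, -1.0]]
ft_force: [-0.5, 0.7, -0.3]
grip_width: 0.0611
gripper_force: 32.9
```

>>> arm_command(
  deltas=[
    {"rx": 0, "ry": 0, "rz": 0, "dx": 0, "dy": 0, "dz": 0.0008, "fingers": 0.05},
    {"rx": 0, "ry": 0, "rz": 0, "dx": 0, "dy": 0, "dz": 0, "fingers": 0.05},
    {"rx": 0, "ry": 0, "rz": 0, "dx": 0, "dy": 0, "dz": 0, "fingers": 0.05},
  ],
)

```text
time_s: 7.75
position: [0.5366, -0.2678, 0.0079]
tool_rot: [[1.0, -0.0, 0.001], [-0.0, -1.0, -0.0], [0.001, 0.0, -1.0]]
ft_force: [-0.9, 0.6, 4.2]
grip_width: 0.0611
gripper_force: 33.2
```

Contact. Open and rise.

>>> arm_command(
  deltas=[
    {"rx": 0, "ry": 0, "rz": 0, "dx": 0, "dy": 0, "dz": 0, "fingers": 0.065},
    {"rx": 0, "ry": 0, "rz": 0, "dx": 0, "dy": 0, "dz": 0, "fingers": 0.07},
    {"rx": 0, "ry": 0, "rz": 0, "dx": 0, "dy": 0, "dz": 0, "fingers": 0.08},
    {"rx": 0, "ry": 0, "rz": 0, "dx": 0, "dy": 0, "dz": 0, "fingers": 0.085},
    {"rx": 0, "ry": 0, "rz": 0, "dx": 0, "dy": 0, "dz": 0, "fingers": 0.085},
    {"rx": 0, "ry": 0, "rz": 0, "dx": 0, "dy": 0, "dz": -0.01, "fingers": 0.085},
    {"rx": 0, "ry": 0, "rz": 0, "dx": 0, "dy": 0, "dz": -0.02, "fingers": 0.085},
    {"rx": 0, "ry": 0, "rz": 0, "dx": 0, "dy": 0, "dz": -0.03, "fingers": 0.085},
    {"rx": 0, "ry": 0, "rz": 0, "dx": 0, "dy": 0, "dz": -0.04, "fingers": 0.085},
    {"rx": 0, "ry": 0, "rz": 0, "dx": 0, "dy": 0, "dz": -0.05, "fingers": 0.085},
    {"rx": 0, "ry": 0, "rz": 0, "dx": 0, "dy": 0, "dz": -0.05, "fingers": 0.085},
  ],
)

```text
time_s: 8.85
position: [0.5361, -0.2673, 0.2102]
tool_rot: [[1.0, -0.0, 0.0], [-0.0, -1.0, -0.0], [0.0, 0.0, -1.0]]
ft_force: [1.2, -0.3, 0.3]
grip_width: 0.0848
gripper_force: 0.0
```

>>> arm_command(
  deltas=[
    {"rx": 0, "ry": 0, "rz": 0, "dx": -0.04, "dy": 0, "dz": 0, "fingers": 0.085},
    {"rx": 0, "ry": 0, "rz": 0, "dx": -0.04, "dy": 0, "dz": 0, "fingers": 0.085},
    {"rx": 0, "ry": 0, "rz": 0, "dx": -0.04, "dy": 0, "dz": 0, "fingers": 0.085},
    {"rx": 0, "ry": 0, "rz": 0, "dx": -0.03, "dy": 0, "dz": 0, "fingers": 0.085},
    {"rx": 0, "ry": 0, "rz": 0, "dx": 0, "dy": 0, "dz": 0, "fingers": 0.085},
  ],
)

```text
time_s: 9.35
position: [0.384, -0.2672, 0.2086]
tool_rot: [[1.0, -0.002, -0.0], [-0.002, -1.0, -0.0], [-0.0, 0.0, -1.0]]
ft_force: [0.2, -0.2, 0.5]
grip_width: 0.085
gripper_force: 0.0
```

```bash
python3 - <<'E'
from h import *
o=env.observe(); print(o["time_s"],o["position"])
p=env.get_image("scene");t=env.get_image("top"); cv2.imwrite("pics/s3.png",np.hstack([cv2.resize(p["color"][90:240,80:230],None,fx=2.6,fy=2.6),cv2.resize(t["color"][180:330,370:520],None,fx=2.6,fy=2.6)]))
for im in(p,t): print(projm(im,np.array([[.5366,-.2678,.008],[.5366,-.2678,.032]])))
fit("plant",[(p,(310,207)),(t,(231,210))],[.583,.075,0,0])
# plant rim circle alone, in the top view: column/row of hull ellipse at z .056
m,_=mask(t,(231,210)); c=cv2.findContours(m,0,2)[0][0]; e=cv2.fitEllipse(cv2.convexHull(c)); print(e,onz(t,e[0],.056))
E
```

```text
9.35 [ 0.38397381 -0.267207    0.20859107]
[[149.14403984 158.19341957]
 [146.60390227 148.67164359]]
[[446.90041335 246.38156476]
 [451.45156831 245.76171535]]
plant 10 [297 180  37  42 849]
plant 11 [  213    94   279   274 45361]
   [0.6057 0.0787 0.0224 0.6589] rms px 98.5
((346.89959716796875, 231.28807067871094), (273.9931335449219, 289.2140197753906), 53.84843826293945) [ 0.55940821 -0.08937206  0.056     ]
```

View pics/s3.png

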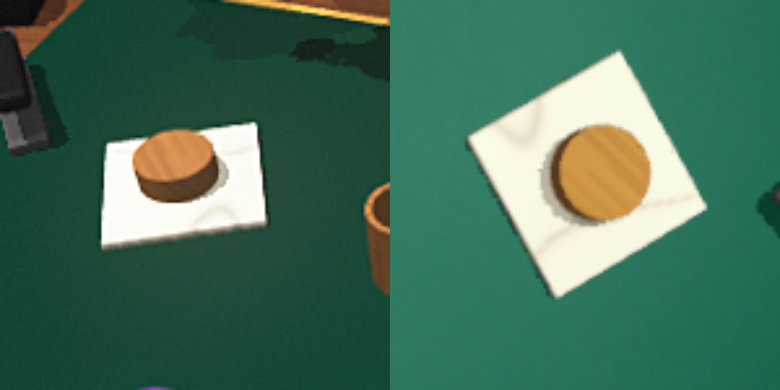

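```bash
python3 - <<'E'
from h import *
p=env.get_image("scene");t=env.get_image("top")
print(t["color"][260,300],p["color"][230,260])
for th in(70,90,110): 
  m,_=mask(t,(229,210),th); print(_); c=max(cv2.findContours(m,0,2)[0],key=len); e=cv2.fitEllipse(cv2.convexHull(c)); print(e,onz(t,e[0],.056))
MODEL["plant"]=MODEL["empty_pot"]
fit("plant",[(p,(310,207)),(t,(229,210))],[.583,.075,0,0],80)
E
```

```text
[104 129  56] [53 71 21]
[225 198  39  39 793]
((243.8451385498047, 216.91726684570312), (39.01061248779297, 39.26218795776367), 139.60057067871094) [0.58213629 0.07455902 0.056     ]
[225 198  39  39 699]
((243.8661346435547, 216.91452026367188), (38.63512420654297, 38.89872360229492), 145.0998992919922) [0.58214075 0.07452561 0.056     ]
[225 198  39  39 545]
((243.7909698486328, 216.98439025878906), (38.32119369506836, 38.76487350463867), 149.56854248046875) [0.58202882 0.07464443 0.056     ]
plant 12 [297 180  37  42 767]
plant 13 [225 198  39  39 745]
   [5.828e-01 7.500e-02 2.000e-04 1.409e-01] rms px 0.75
```

>>> arm_command(
  deltas=[
    {"rx": 0, "ry": 0, "rz": 0, "dx": 0.0196, "dy": -0.0343, "dz": 0, "fingers": 0.085},
    {"rx": 0, "ry": 0, "rz": 0, "dx": 0.0196, "dy": -0.0343, "dz": 0, "fingers": 0.085},
    {"rx": 0, "ry": 0, "rz": 0, "dx": 0.0196, "dy": -0.0343, "dz": 0, "fingers": 0.085},
    {"rx": 0, "ry": 0, "rz": 0, "dx": 0.0196, "dy": -0.0343, "dz": 0, "fingers": 0.085},
    {"rx": 0, "ry": 0, "rz": 0, "dx": 0.0196, "dy": -0.0343, "dz": 0, "fingers": 0.085},
    {"rx": 0, "ry": 0, "rz": 0, "dx": 0.0196, "dy": -0.0343, "dz": 0, "fingers": 0.085},
    {"rx": 0, "ry": 0, "rz": 0, "dx": 0.0196, "dy": -0.0343, "dz": 0, "fingers": 0.085},
    {"rx": 0, "ry": 0, "rz": 0, "dx": 0.0196, "dy": -0.0343, "dz": 0, "fingers": 0.085},
    {"rx": 0, "ry": 0, "rz": 0, "dx": 0.0196, "dy": -0.0343, "dz": 0, "fingers": 0.085},
    {"rx": 0, "ry": 0, "rz": 0, "dx": 0.0196, "dy": -0.0343, "dz": 0, "fingers": 0.085},
    {"rx": 0, "ry": 0, "rz": 0, "dx": 0, "dy": 0, "dz": 0, "fingers": 0.085},
    {"rx": 0, "ry": 0, "rz": 0, "dx": 0, "dy": 0, "dz": 0, "fingers": 0.085},
  ],
)

```text
time_s: 10.75
position: [0.5829, 0.0765, 0.2069]
tool_rot: [[1.0, 0.002, -0.001], [0.002, -1.0, -0.0], [-0.001, 0.0, -1.0]]
ft_force: [0.3, 0.6, -0.7]
grip_width: 0.0849
gripper_force: 0.0
```

>>> arm_command(
  deltas=[
    {"rx": 0, "ry": 0, "rz": 0, "dx": 0, "dy": 0, "dz": 0.03, "fingers": 0.085},
    {"rx": 0, "ry": 0, "rz": 0, "dx": 0, "dy": 0, "dz": 0.03, "fingers": 0.085},
    {"rx": 0, "ry": 0, "rz": 0, "dx": 0, "dy": 0, "dz": 0.03, "fingers": 0.085},
    {"rx": 0, "ry": 0, "rz": 0, "dx": 0, "dy": 0, "dz": 0.025, "fingers": 0.085},
    {"rx": 0, "ry": 0, "rz": 0, "dx": 0, "dy": 0, "dz": 0.015, "fingers": 0.085},
    {"rx": 0, "ry": 0, "rz": 0, "dx": 0, "dy": 0, "dz": 0, "fingers": 0.085},
    {"rx": 0, "ry": 0, "rz": 0, "dx": 0, "dy": 0, "dz": 0, "fingers": 0.085},
  ],
)

```text
time_s: 11.45
position: [0.5828, 0.0747, 0.0782]
tool_rot: [[1.0, -0.001, 0.001], [-0.001, -1.0, -0.0], [0.001, 0.0, -1.0]]
ft_force: [0.1, -0.2, 0.5]
grip_width: 0.0849
gripper_force: 0.0
```

Centred on the plant; go down 54 mm and close.

>>> arm_command(
  deltas=[
    {"rx": 0, "ry": 0, "rz": 0, "dx": 0, "dy": 0, "dz": 0.018, "fingers": 0.085},
    {"rx": 0, "ry": 0, "rz": 0, "dx": 0, "dy": 0, "dz": 0.018, "fingers": 0.085},
    {"rx": 0, "ry": 0, "rz": 0, "dx": 0, "dy": 0, "dz": 0.012, "fingers": 0.085},
    {"rx": 0, "ry": 0, "rz": 0, "dx": 0, "dy": 0, "dz": 0.006, "fingers": 0.085},
    {"rx": 0, "ry": 0, "rz": 0, "dx": 0, "dy": 0, "dz": 0, "fingers": 0.085},
    {"rx": 0, "ry": 0, "rz": 0, "dx": 0, "dy": 0, "dz": 0, "fingers": 0.07},
    {"rx": 0, "ry": 0, "rz": 0, "dx": 0, "dy": 0, "dz": 0, "fingers": 0.064},
    {"rx": 0, "ry": 0, "rz": 0, "dx": 0, "dy": 0, "dz": 0, "fingers": 0.058},
    {"rx": 0, "ry": 0, "rz": 0, "dx": 0, "dy": 0, "dz": 0, "fingers": 0.05},
    {"rx": 0, "ry": 0, "rz": 0, "dx": 0, "dy": 0, "dz": 0, "fingers": 0.05},
    {"rx": 0, "ry": 0, "rz": 0, "dx": 0, "dy": 0, "dz": 0, "fingers": 0.05},
  ],
  squeeze=45,
)

```text
time_s: 12.55
position: [0.583, 0.0754, 0.0248]
tool_rot: [[1.0, -0.0, 0.002], [-0.0, -1.0, -0.0], [0.002, 0.0, -1.0]]
ft_force: [-2.1, 0.6, 7.0]
grip_width: 0.059
gripper_force: 46.8
```

>>> arm_command(
  deltas=[
    {"rx": 0, "ry": 0, "rz": 0, "dx": 0, "dy": 0, "dz": -0.005, "fingers": 0.05},
    {"rx": 0, "ry": 0, "rz": 0, "dx": 0, "dy": 0, "dz": -0.01, "fingers": 0.05},
    {"rx": 0, "ry": 0, "rz": 0, "dx": 0, "dy": 0, "dz": -0.02, "fingers": 0.05},
    {"rx": 0, "ry": 0, "rz": 0, "dx": 0, "dy": 0, "dz": -0.025, "fingers": 0.05},
    {"rx": 0, "ry": 0, "rz": 0, "dx": 0, "dy": 0, "dz": -0.025, "fingers": 0.05},
    {"rx": 0, "ry": 0, "rz": 0, "dx": 0, "dy": 0, "dz": -0.025, "fingers": 0.05},
    {"rx": 0, "ry": 0, "rz": 0, "dx": 0, "dy": 0, "dz": -0.01, "fingers": 0.05},
    {"rx": 0, "ry": 0, "rz": 0, "dx": 0, "dy": 0, "dz": 0, "fingers": 0.05},
    {"rx": 0, "ry": 0, "rz": 0, "dx": 0, "dy": 0, "dz": 0, "fingers": 0.05},
  ],
)

```text
time_s: 13.45
position: [0.5821, 0.0754, 0.1426]
tool_rot: [[1.0, -0.0, -0.002], [-0.0, -1.0, 0.0], [-0.002, -0.0, -1.0]]
ft_force: [-1.1, -0.0, -2.0]
grip_width: 0.0585
gripper_force: 48.8
```

```bash
python3 - <<'E'
from h import *
o=env.observe(); print(o["time_s"],o["position"],o["ft_force"],o["grip_width"])
p=env.get_image("scene"); cv2.imwrite("pics/s4.png",cv2.resize(p["color"][80:260,220:420],None,fx=3,fy=3))
E
```

```text
13.45 [0.58207309 0.07536162 0.14258131] [-1.08139207 -0.01689101 -2.04747339] 0.05854887178073906
```

View pics/s4.png

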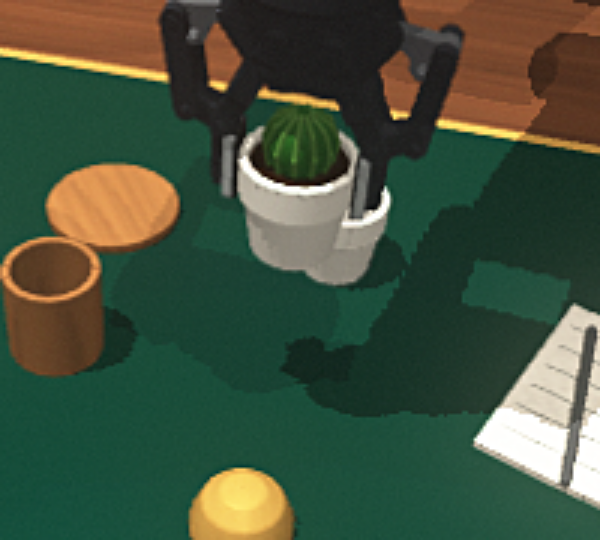

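>>> arm_command(
  deltas=[
    {"rx": 0, "ry": 0, "rz": 0, "dx": -0.0038, "dy": 0.02, "dz": 0, "fingers": 0.05},
    {"rx": 0, "ry": 0, "rz": 0, "dx": -0.0038, "dy": 0.03, "dz": 0, "fingers": 0.05},
    {"rx": 0, "ry": 0, "rz": 0, "dx": -0.0038, "dy": 0.03, "dz": 0, "fingers": 0.05},
    {"rx": 0, "ry": 0, "rz": 0, "dx": -0.0038, "dy": 0.03, "dz": 0, "fingers": 0.05},
    {"rx": 0, "ry": 0, "rz": 0, "dx": -0.0038, "dy": 0.03, "dz": 0, "fingers": 0.05},
    {"rx": 0, "ry": 0, "rz": 0, "dx": -0.0038, "dy": 0.03, "dz": 0, "fingers": 0.05},
    {"rx": 0, "ry": 0, "rz": 0, "dx": -0.0038, "dy": 0.03, "dz": 0, "fingers": 0.05},
    {"rx": 0, "ry": 0, "rz": 0, "dx": -0.0038, "dy": 0.03, "dz": 0, "fingers": 0.05},
    {"rx": 0, "ry": 0, "rz": 0, "dx": -0.0038, "dy": 0.03, "dz": 0, "fingers": 0.05},
    {"rx": 0, "ry": 0, "rz": 0, "dx": -0.0038, "dy": 0.03, "dz": 0, "fingers": 0.05},
    {"rx": 0, "ry": 0, "rz": 0, "dx": -0.0038, "dy": 0.03, "dz": 0, "fingers": 0.05},
    {"rx": 0, "ry": 0, "rz": 0, "dx": -0.004, "dy": 0.023, "dz": 0, "fingers": 0.05},
  ],
)

```text
time_s: 14.7
position: [0.536, -0.2691, 0.142]
tool_rot: [[1.0, -0.001, -0.002], [-0.001, -1.0, 0.001], [-0.002, -0.001, -1.0]]
ft_force: [0.0, 0.6, -2.5]
grip_width: 0.0587
gripper_force: 48.9
```

>>> arm_command(
  deltas=[
    {"rx": 0, "ry": 0, "rz": 0, "dx": 0, "dy": 0, "dz": 0, "fingers": 0.05},
    {"rx": 0, "ry": 0, "rz": 0, "dx": 0, "dy": 0, "dz": 0.015, "fingers": 0.05},
    {"rx": 0, "ry": 0, "rz": 0, "dx": 0, "dy": 0, "dz": 0.02, "fingers": 0.05},
    {"rx": 0, "ry": 0, "rz": 0, "dx": 0, "dy": 0, "dz": 0.015, "fingers": 0.05},
    {"rx": 0, "ry": 0, "rz": 0, "dx": 0, "dy": 0, "dz": 0.01, "fingers": 0.05},
    {"rx": 0, "ry": 0, "rz": 0, "dx": 0, "dy": 0, "dz": 0, "fingers": 0.05},
    {"rx": 0, "ry": 0, "rz": 0, "dx": 0, "dy": 0, "dz": 0, "fingers": 0.05},
  ],
)

```text
time_s: 15.4
position: [0.5369, -0.2674, 0.0837]
tool_rot: [[1.0, 0.0, 0.0], [0.0, -1.0, 0.0], [0.0, -0.0, -1.0]]
ft_force: [0.1, 0.3, -1.9]
grip_width: 0.0583
gripper_force: 48.9
```

```bash
python3 - <<'E'
from h import *
o=env.observe(); print(o["time_s"],o["position"],o["ft_force"],o["grip_width"])
p=env.get_image("scene");cv2.imwrite("pics/s5.png",cv2.resize(p["color"][60:220,70:250],None,fx=3.3,fy=3.3))
z=o["position"][2]-.0245
print((projm(p,np.array([[.5366,-.2678,.032],[*o["position"][:2],z],[*o["position"][:2],z+.084]]))-[70,60])*3.3)
E
```

```text
15.4 [ 0.53693936 -0.26743226  0.0837054 ] [ 0.12283991  0.33247112 -1.91385535] 0.058303247153483
[[252.7928775  292.61642383]
 [243.20372108 255.90704771]
 [210.05546745 129.76237563]]
```

View pics/s5.png

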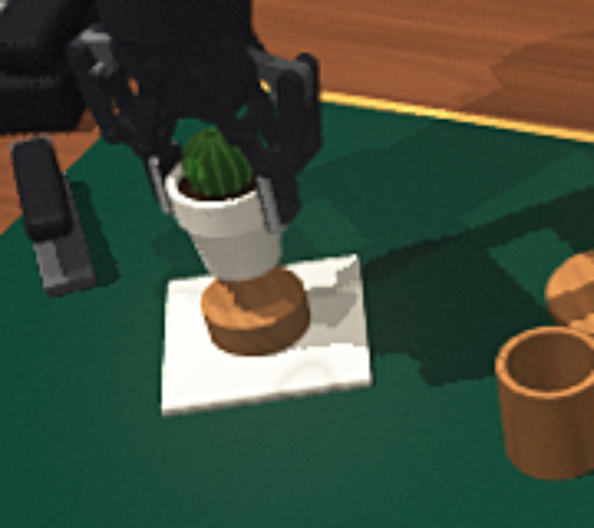

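>>> arm_command(
  deltas=[
    {"rx": 0, "ry": 0, "rz": 0, "dx": 0, "dy": 0, "dz": 0.01, "fingers": 0.05},
    {"rx": 0, "ry": 0, "rz": 0, "dx": 0, "dy": 0, "dz": 0.008, "fingers": 0.05},
    {"rx": 0, "ry": 0, "rz": 0, "dx": 0, "dy": 0, "dz": 0.004, "fingers": 0.05},
    {"rx": 0, "ry": 0, "rz": 0, "dx": 0, "dy": 0, "dz": 0.003, "fingers": 0.05},
    {"rx": 0, "ry": 0, "rz": 0, "dx": 0, "dy": 0, "dz": 0, "fingers": 0.05},
    {"rx": 0, "ry": 0, "rz": 0, "dx": 0, "dy": 0, "dz": 0, "fingers": 0.05},
  ],
)

```text
time_s: 16.05
position: [0.5368, -0.2678, 0.0587]
tool_rot: [[1.0, -0.0, 0.0], [-0.0, -1.0, -0.0], [0.0, 0.0, -1.0]]
ft_force: [-0.0, -0.2, -2.2]
grip_width: 0.0587
gripper_force: 48.9
```

>>> arm_command(
  deltas=[
    {"rx": 0, "ry": 0, "rz": 0, "dx": 0, "dy": 0, "dz": 0.001, "fingers": 0.05},
    {"rx": 0, "ry": 0, "rz": 0, "dx": 0, "dy": 0, "dz": 0, "fingers": 0.05},
    {"rx": 0, "ry": 0, "rz": 0, "dx": 0, "dy": 0, "dz": 0, "fingers": 0.05},
  ],
)

```text
time_s: 16.35
position: [0.5367, -0.2677, 0.0576]
tool_rot: [[1.0, -0.0, 0.0], [-0.0, -1.0, -0.0], [0.0, 0.0, -1.0]]
ft_force: [0.0, -0.3, -2.3]
grip_width: 0.0587
gripper_force: 48.9
```

>>> arm_command(
  deltas=[
    {"rx": 0, "ry": 0, "rz": 0, "dx": 0, "dy": 0, "dz": 0.0008, "fingers": 0.05},
    {"rx": 0, "ry": 0, "rz": 0, "dx": 0, "dy": 0, "dz": 0, "fingers": 0.05},
    {"rx": 0, "ry": 0, "rz": 0, "dx": 0, "dy": 0, "dz": 0, "fingers": 0.05},
  ],
)

```text
time_s: 16.65
position: [0.5368, -0.2677, 0.0568]
tool_rot: [[1.0, -0.0, 0.0], [-0.0, -1.0, -0.0], [0.0, 0.0, -1.0]]
ft_force: [-0.6, -0.3, -0.5]
grip_width: 0.0586
gripper_force: 49.0
```

>>> arm_command(
  deltas=[
    {"rx": 0, "ry": 0, "rz": 0, "dx": 0, "dy": 0, "dz": 0.0004, "fingers": 0.05},
    {"rx": 0, "ry": 0, "rz": 0, "dx": 0, "dy": 0, "dz": 0, "fingers": 0.05},
    {"rx": 0, "ry": 0, "rz": 0, "dx": 0, "dy": 0, "dz": 0, "fingers": 0.05},
  ],
)

```text
time_s: 16.95
position: [0.5368, -0.2677, 0.0568]
tool_rot: [[1.0, -0.0, 0.0], [-0.0, -1.0, -0.0], [0.0, 0.0, -1.0]]
ft_force: [-2.2, 1.2, 5.6]
grip_width: 0.0586
gripper_force: 49.4
```

Seated. Release and rise.

>>> arm_command(
  deltas=[
    {"rx": 0, "ry": 0, "rz": 0, "dx": 0, "dy": 0, "dz": 0, "fingers": 0.062},
    {"rx": 0, "ry": 0, "rz": 0, "dx": 0, "dy": 0, "dz": 0, "fingers": 0.068},
    {"rx": 0, "ry": 0, "rz": 0, "dx": 0, "dy": 0, "dz": 0, "fingers": 0.078},
    {"rx": 0, "ry": 0, "rz": 0, "dx": 0, "dy": 0, "dz": 0, "fingers": 0.085},
    {"rx": 0, "ry": 0, "rz": 0, "dx": 0, "dy": 0, "dz": 0, "fingers": 0.085},
    {"rx": 0, "ry": 0, "rz": 0, "dx": 0, "dy": 0, "dz": -0.01, "fingers": 0.085},
    {"rx": 0, "ry": 0, "rz": 0, "dx": 0, "dy": 0, "dz": -0.02, "fingers": 0.085},
    {"rx": 0, "ry": 0, "rz": 0, "dx": 0, "dy": 0, "dz": -0.03, "fingers": 0.085},
    {"rx": 0, "ry": 0, "rz": 0, "dx": 0, "dy": 0, "dz": -0.04, "fingers": 0.085},
    {"rx": 0, "ry": 0, "rz": 0, "dx": 0, "dy": 0, "dz": -0.04, "fingers": 0.085},
    {"rx": 0, "ry": 0, "rz": 0, "dx": 0, "dy": 0, "dz": -0.04, "fingers": 0.085},
  ],
)

```text
time_s: 18.05
position: [0.5364, -0.2674, 0.2389]
tool_rot: [[1.0, -0.0, 0.001], [-0.0, -1.0, -0.0], [0.001, 0.0, -1.0]]
ft_force: [-0.2, -1.1, 0.2]
grip_width: 0.0851
gripper_force: 0.0
```

>>> arm_command(
  deltas=[
    {"rx": 0, "ry": 0, "rz": 0, "dx": -0.04, "dy": 0, "dz": 0, "fingers": 0.085},
    {"rx": 0, "ry": 0, "rz": 0, "dx": -0.04, "dy": 0, "dz": 0, "fingers": 0.085},
    {"rx": 0, "ry": 0, "rz": 0, "dx": -0.04, "dy": 0, "dz": 0, "fingers": 0.085},
    {"rx": 0, "ry": 0, "rz": 0, "dx": -0.04, "dy": 0, "dz": 0, "fingers": 0.085},
    {"rx": 0, "ry": 0, "rz": 0, "dx": 0, "dy": 0, "dz": 0, "fingers": 0.085},
    {"rx": 0, "ry": 0, "rz": 0, "dx": 0, "dy": 0, "dz": 0, "fingers": 0.085},
  ],
)

```text
time_s: 18.65
position: [0.3766, -0.2678, 0.2374]
tool_rot: [[1.0, -0.001, 0.001], [-0.001, -1.0, -0.001], [0.001, 0.001, -1.0]]
ft_force: [-0.3, 0.4, 0.3]
grip_width: 0.0847
gripper_force: 0.0
```

```bash
python3 - <<'E'
from h import *
o=env.observe(); print(o["time_s"],o["position"],o["ft_force"])
p=env.get_image("scene");t=env.get_image("top"); cv2.imwrite("pics/s6.png",np.hstack([cv2.resize(p["color"][90:240,80:230],None,fx=2.6,fy=2.6),cv2.resize(t["color"][180:330,370:520],None,fx=2.6,fy=2.6)]))
X=np.array([.5367,-.2677,0]); 
for im,o,s in((p,[80,90],0),(t,[370,180],390)):
  print([np.round(((projm(im,MODEL[n]+X+[0,0,z])-o)*2.6+[s,0]).min(0)).tolist()+np.round(((projm(im,MODEL[n]+X+[0,0,z])-o)*2.6+[s,0]).max(0)).tolist() for n,z in(("stand",.008),("plant",.032))])
E
```

```text
18.65 [ 0.37657095 -0.26783595  0.23735768] [-0.32642539  0.39847341  0.30151163]
[[131.0, 127.0, 221.0, 204.0], [114.0, 53.0, 204.0, 171.0]]
[[544.0, 122.0, 648.0, 220.0], [568.0, 117.0, 679.0, 217.0]]
```

View pics/s6.png

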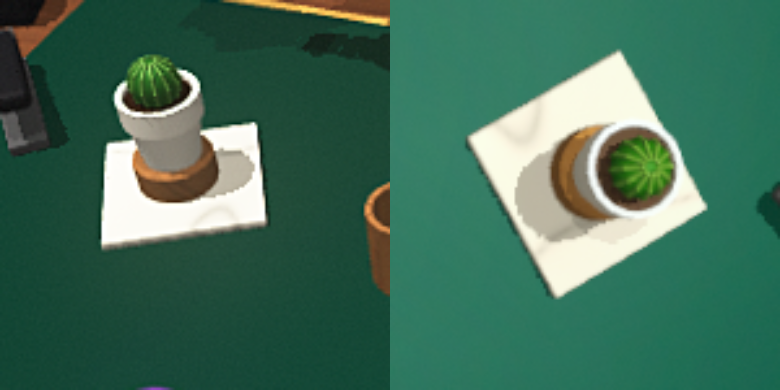

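```bash
python3 -c "
from rig import env
print(env.close_job())"
```

```text
the job is handed in; nothing more can be done
None
```

The stand is on the middle of the tile and the cactus upright in the middle of the stand, both released; the last pictures match the planned positions to about 1 mm, and I handed the job in at about 19 s without seeing a verdict.

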